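# Carving gouges into the carry rack, order reversed

### The arm

A 6-joint arm with a two-finger parallel gripper is mounted at the origin on the work surface. World frame = base frame: x ahead of the robot, y to its left, z up, the work surface at z = 0. Lengths are in m, angles in degrees, forces in N, time in s.
With the tool pointing down it reaches from about 0.4 to 0.825 m from the base axis. Payload 7 kg.
Tool frame: the origin (TCP) lies midway between the tips of the shut fingers; the grasp point (between the pads) lies 19 mm behind it; z points along the fingers, y is the direction in which the jaws open and shut (so a half turn about z gives the same grasp; the last joint's range is limited). The gripper opens to 88 mm and grips with 3 to 60 N. Pads are 19 mm wide; open, the fingers measure 130 mm over their backs; the gripper's body (78 mm by 193 mm) begins 47 mm behind the grasp point.
Start: joints at [91.45, 20.546, 0.682, 0, -70.136, -16.507], TCP at [0.175, 0.652, 0.2] pointing down, gripper open.
Joint ranges: [-176.03, 176.03], [-82.01, 121.73], [-58.28, 71.71], [-173.87, 95.51], [-174.79, -0.11], [-173.66, 173.66]. Speed limits (degrees/s): [136.94, 136.94, 172.46, 180, 180, 180].

### API

Orientations are given as a 3x3 rotation matrix whose columns are the frame's x, y, z axes.
In Python, from rig import robot gives the robot as it stands. Calls block until the motion is done:
- robot.goto(position, orientation): joint-space move of the TCP to a pose.
- robot.servo_line(position, ori=None, speed=0.15): straight line of the TCP; ori=None keeps the orientation; speed is the mean speed in m/s.
- robot.movej(angles): joint-space move.
- robot.move_gripper(opening): opening from 0.0 (shut) to 1.0 (fully open); the grip force is fixed at half the most; returns when the fingers have stopped.
- robot.dwell(seconds).
- robot.ik(position, orientation): joint angles nearest the present ones, or None.
- robot.grab_frame(name): name is "side" or "top" or "wrist"; returns (picture, depth): 480x640x3 uint8, red, green, blue; 480x640 float32, m along the optical axis (not along the pixel's ray), 0 where there is no reading.
- robot.camera_info(name): a dict with "vfov" (degrees; the focal length in pixels is half the picture's height over the tangent of half this angle, whatever the lens; pixels are square), "cx", "cy" (the principal point, pixels), "view" (4x4, takes a point from world to camera coordinates); the wrist camera has in their place "T_tool_cam" (4x4, takes a point from camera to tool coordinates, whose origin is the TCP and whose axes are the flange's). Camera axes: x right, y down, z forward; pixel columns grow to the right and rows downward; lengths in m; the calibration is good to about 2 mm. A picture is of the moment at which its call begins: read the wrist's pose just before it. camera_info takes no time and is no camera call.
A pose or a line that the arm cannot do raises robot.Unreachable and nothing moves.
- robot.job_done(): hands the job in, once; it reports no verdict.
Readings, each from a call of its own:
- robot.read_t(): time.
- robot.read_qpos(): joint angles.
- robot.read_qvel(): joint speeds.
- robot.read_effort(): joint torques, N m.
- robot.read_position(): TCP position.
- robot.read_tcp_rot(): TCP orientation.
- robot.read_force(): force on the tool from outside, world axes, zero at the start.
- robot.read_ft_torque(): the same for the moment, N m.
- robot.read_grip_width(): opening from 0.0 (shut) to 1.0 (fully open).
Only numpy, scipy, OpenCV 4.12 (cv2) and the standard library are available. Lean on these libraries where they do the work, as an engineer would, in place of code of your own. Each camera call takes 0.05 s, during which the arm holds its last target. There are 200 camera calls.

### The job

Move the four carving gouges from the dark tabbed home rack to the pale empty rack, one in each cradle and in reverse order: the gouge now furthest left ends furthest right, the second from the left second from the right, and so on. Lay each one fully down in its two notches just as it lay at home, blade pointing away from the robot, and never let a gouge lie or fall on the bench, which would blunt its edge.

Things in the scene. Friction and masses are not known exactly. Their poses are not given: they have to be found in the camera images.
- gouge_red: Loose carving gouge, red round handle 28 mm thick (x -85 to +35 mm), then a 10 mm steel shank and a flat blade 10 mm wide to x +125; about 100 g. Origin on its axis in the handle, the place to grip (centre of mass 5 to 20 mm nearer the blade), 49 mm above the bench at the start. x from handle to blade, level, away from the robot at the start; y and z roll with the tool.
- cradle_red: Fixed dark cradle with red tabs, 203 x 66 mm, in the home rack; the red gouge starts in it and it shows afterwards where that gouge was. Two V-notched crossbars at x -55 and +65 mm, peaks 65 mm above the bench, hold the tool. Origin 6 mm above the bench under the tool's origin; x away from the robot along the tool, y to the left along the row, z up.
- gouge_yellow: Loose carving gouge, yellow round handle 28 mm thick (x -85 to +35 mm), then a 10 mm steel shank and a flat blade 14 mm wide to x +125; about 100 g. Origin on its axis in the handle, the place to grip (centre of mass 5 to 20 mm nearer the blade), 49 mm above the bench at the start. x from handle to blade, level, away from the robot at the start; y and z roll with the tool.
- cradle_yellow: Fixed dark cradle with yellow tabs, 203 x 66 mm, in the home rack; the yellow gouge starts in it and it shows afterwards where that gouge was. Two V-notched crossbars at x -55 and +65 mm, peaks 65 mm above the bench, hold the tool. Origin 6 mm above the bench under the tool's origin; x away from the robot along the tool, y to the left along the row, z up.
- gouge_green: Loose carving gouge, green round handle 28 mm thick (x -85 to +35 mm), then a 10 mm steel shank and a flat blade 18 mm wide to x +125; about 100 g. Origin on its axis in the handle, the place to grip (centre of mass 5 to 20 mm nearer the blade), 49 mm above the bench at the start. x from handle to blade, level, away from the robot at the start; y and z roll with the tool.
- cradle_green: Fixed dark cradle with green tabs, 203 x 66 mm, in the home rack; the green gouge starts in it and it shows afterwards where that gouge was. Two V-notched crossbars at x -55 and +65 mm, peaks 65 mm above the bench, hold the tool. Origin 6 mm above the bench under the tool's origin; x away from the robot along the tool, y to the left along the row, z up.
- gouge_blue: Loose carving gouge, blue round handle 28 mm thick (x -85 to +35 mm), then a 10 mm steel shank and a flat blade 22 mm wide to x +125; about 100 g. Origin on its axis in the handle, the place to grip (centre of mass 5 to 20 mm nearer the blade), 49 mm above the bench at the start. x from handle to blade, level, away from the robot at the start; y and z roll with the tool.
- cradle_blue: Fixed dark cradle with blue tabs, 203 x 66 mm, in the home rack; the blue gouge starts in it and it shows afterwards where that gouge was. Two V-notched crossbars at x -55 and +65 mm, peaks 65 mm above the bench, hold the tool. Origin 6 mm above the bench under the tool's origin; x away from the robot along the tool, y to the left along the row, z up.
- home_rack: Fixed dark board 215 x 308 x 6 mm under the four tabbed cradles, which stand at y = +111, +37, -37, -111 mm in varying order. Origin on the bench, mid-row; x away from the robot along the tools, y to the left along the row, z up. It may be the left or the right rack; yaw up to 0.18 rad. Neighbouring handles have 46 mm between them.
- pale_rack: Fixed pale rack, 4 empty cradles at y = +111, +37, -37, -111 mm. Frame as home_rack. Each: V notches (45 deg, self-centring to 15 mm) in 18 mm bars, low wide one at x -55 for the handle, high narrow one at +65 for the shank, peaks at z 65; fingers free between bars, down to the floor at z 10 mm. A seated gouge has its origin at x 0, z 49 mm, x along rack x.

How it is judged:
By the outcome, as a careful person would: the job done as asked, in the order asked, and still so for the second after the job is handed in, with the robot touching nothing.
It also fails if it takes over 99 s, if anything falls off the work surface, if the arm or the gripper's body presses on something with over 40 N, if the wrist force passes 120 N, or if a joint passes its speed limit or range.

## Working session

There is one attempt and no reset: what is moved stays moved. The work goes in short steps, each a Python script; the robot and the scene stay as the last script left them, time stands still between calls to the robot, and variables do not carry over. Pictures are saved under pics/ and viewed, about 12 in all and at most 16, crops included, and the job is handed in when it is done.

```bash
mkdir -p pics; ls
python3 - <<'E'
from rig import robot
import cv2,numpy as np
for n in ("top","side"):
    im,d=robot.grab_frame(n); cv2.imwrite(f"pics/{n}0.png",im[:,:,::-1]); np.save(f"pics/{n}0.npy",d)
    i=robot.camera_info(n); print(n,i['vfov'],i['cx'],i['cy'],np.round(i['view'],3).tolist())
print(robot.camera_info("wrist")); print(robot.read_tcp_rot(),robot.read_t())
E
```

```text
pics
top 46.52051920433437 314.7850723393895 239.62371433913958 [[0.014, -1.0, 0.022, -0.015], [-0.997, -0.015, -0.072, 0.547], [0.072, -0.021, -0.997, 1.1], [0.0, 0.0, 0.0, 1.0]]
side 51.38954212181394 311.7672170298782 245.5818562845141 [[0.975, -0.222, -0.019, -0.51], [-0.149, -0.586, -0.797, 0.148], [0.166, 0.78, -0.604, 0.929], [0.0, 0.0, 0.0, 1.0]]
{'vfov': 69.17043124799844, 'cx': 315.39749524727324, 'cy': 238.28056005968082, 'T_tool_cam': array([[-7.11010183e-05, -9.67089177e-01, -2.54437652e-01,
         6.70775813e-02],
       [ 9.99999968e-01, -1.30534992e-04,  2.16705198e-04,
         1.87732531e-03],
       [-2.42786269e-04, -2.54437628e-01,  9.67089155e-01,
        -1.85579657e-01],
       [ 0.00000000e+00,  0.00000000e+00,  0.00000000e+00,
         1.00000000e+00]])}
[[ 9.65635856e-01 -2.59898669e-01 -2.75809454e-04]
 [-2.59898788e-01 -9.65634722e-01 -1.48469149e-03]
 [ 1.19538158e-04  1.50535388e-03 -9.99998860e-01]] 0.1
```

View pics/top0.png

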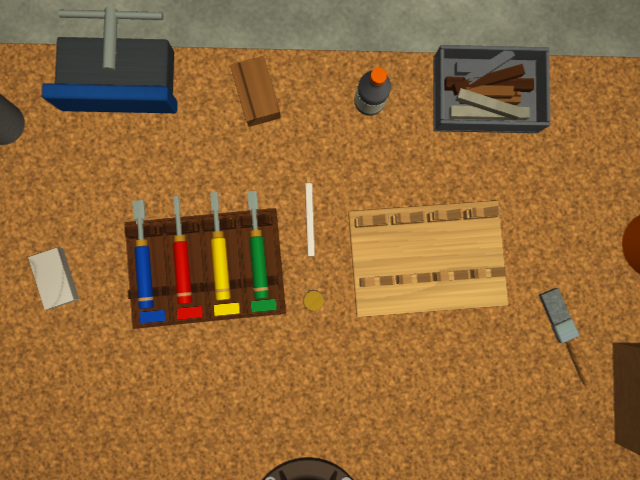

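View pics/side0.png

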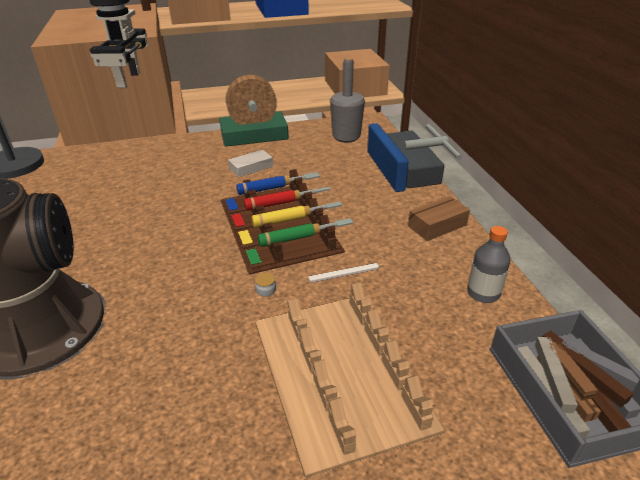

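The home rack is on the left, with blue, red, yellow, green from left to right (handles near columns 144, 182, 220, 259, rows 230–305). The pale rack is on the right, with corners near (350,210), (500,202), (507,305) and (357,317). So left to right in the pale rack the order must be green, yellow, red, blue.

```bash
cat > h.py <<'E'
import numpy as np,cv2
from rig import robot
HUE={'blue':(105,130),'red':None,'yellow':(24,34),'green':(50,80)}
def cam(name):
    """grab -> rgb, depth, K(f,cx,cy), T_world_cam"""
    i=robot.camera_info(name)
    if name=='wrist':
        T=np.eye(4);T[:3,:3]=robot.read_tcp_rot();T[:3,3]=robot.read_position();T=T@i['T_tool_cam']
    else: T=np.linalg.inv(i['view'])
    im,d=robot.grab_frame(name)
    return im,d,(240/np.tan(np.radians(i['vfov']/2)),i['cx'],i['cy']),T
def rays(uv,K,T):
    uv=np.asarray(uv,float).reshape(-1,2)
    r=np.c_[(uv[:,0]-K[1])/K[0],(uv[:,1]-K[2])/K[0],np.ones(len(uv))]
    return r@T[:3,:3].T
def onplane(uv,K,T,z):
    r=rays(uv,K,T);return T[:3,3]+r*((z-T[2,3])/r[:,2])[:,None]
def cloud(d,K,T):
    v,u=np.mgrid[:480,:640]
    P=T[:3,3]+rays(np.c_[u.ravel(),v.ravel()],K,T)*d.ravel()[:,None]
    P[d.ravel()==0]=np.nan
    return P.reshape(480,640,3)
def cmask(im,c):
    h,s,v=cv2.split(cv2.cvtColor(im,cv2.COLOR_RGB2HSV))
    if c=='red': m=((h<5)|(h>174))
    else: m=(h>HUE[c][0])&(h<HUE[c][1])
    return (m&(s>150)&(v>70)).astype(np.uint8)
def handle(im,K,T,c,roi=None,z=.049):
    """handle blob (largest elongated) -> rear end, front end on plane z"""
    m=cmask(im,c)
    if roi is not None: m=m*roi
    m=cv2.morphologyEx(m,cv2.MORPH_OPEN,np.ones((3,3)))
    cs=cv2.findContours(m,0,2)[0]
    best=None
    for k in cs:
        if cv2.contourArea(k)<150: continue
        r=cv2.minAreaRect(k);w,h=r[1]
        if max(w,h)/min(w,h)>2.6 and (best is None or w*h>best[1][0]*best[1][1]): best=r
    if best is None: return None
    b=cv2.boxPoints(best);e=[np.linalg.norm(b[1]-b[0]),np.linalg.norm(b[2]-b[1])]
    ends=np.array([(b[0]+b[1])/2,(b[2]+b[3])/2]) if e[0]<e[1] else np.array([(b[1]+b[2])/2,(b[3]+b[0])/2])
    P=onplane(ends,K,T,z); return P[np.argsort(P[:,0])]
E
python3 - <<'E'
from h import *
im,d,K,T=cam('top'); P=cloud(d,K,T); print('cam',T[:3,3].round(3), 'z bench',np.nanmedian(P[350:400,150:300,2]),np.nanstd(P[350:400,150:300,2]))
for c in HUE:
    e=handle(im,K,T,c); 
    if e is None: print(c,None);continue
    dd=e[1]-e[0];print(c,e[:,:2].round(4).tolist(),'len',np.linalg.norm(dd).round(4),'yaw',np.degrees(np.arctan2(dd[1],dd[0])).round(2))
# racks: board by depth
for nm,(u0,u1,v0,v1) in {'home':(105,300,185,345),'pale':(335,520,185,335)}.items():
    Q=P[v0:v1,u0:u1].reshape(-1,3)
    for lo,hi in((.003,.012),(.045,.07)):
        q=Q[(Q[:,2]>lo)&(Q[:,2]<hi)]
        r=cv2.minAreaRect((q[:,:2]*1000).astype(np.float32)); print(nm,lo,len(q),np.round(r[0],1),np.round(r[1],1),round(r[2],2))
E
```

```text
cam [0.466 0.016 1.137] z bench -0.00030014857645865867 0.0021544720269700717
blue [[0.8309, 0.2878], [0.8309, 0.5333]] len 0.2455 yaw 89.98
red [[0.4394, 0.2457], [0.5365, 0.2557]] len 0.0976 yaw 5.92
yellow [[0.4477, 0.1718], [0.5452, 0.1808]] len 0.0979 yaw 5.28
green [[0.4513, 0.0975], [0.5486, 0.1076]] len 0.0978 yaw 5.95
home 0.003 8857 [495.1 220.6] [322.1 393.9] 1.0
home 0.045 6557 [525.5 218.1] [213.9 288. ] 5.68
pale 0.003 11787 [ 512.7 -239.2] [304.9 380.4] 0.66
pale 0.045 1625 [ 535.8 -235. ] [138.1 287.5] 5.07
```

```bash
cat >> h.py <<'E'
def Rz(deg):
    c,s=np.cos(np.radians(deg)),np.sin(np.radians(deg)); return np.array([[c,s,0],[s,-c,0],[0,0,-1.]])
E
python3 - <<'E'
from h import *
for nm,p in {'home':(.50,.216,.30),'pale':(.50,-.237,.30)}.items():
    robot.goto(np.array(p),Rz(5.4)); im,d,K,T=cam('wrist'); P=cloud(d,K,T)
    cv2.imwrite(f'pics/w_{nm}.png',im[:,:,::-1]); np.savez(f'pics/w_{nm}.npz',im=im,d=d,T=T,K=K)
    print(nm,robot.read_t(),robot.read_qpos().round(1) if hasattr(robot.read_qpos(),'round') else robot.read_qpos(), robot.read_grip_width())
    for lo,hi in((.003,.012),(.05,.07)):
        q=P[(P[...,2]>lo)&(P[...,2]<hi)]; r=cv2.minAreaRect((q[:,:2]*1000).astype(np.float32)); print(lo,len(q),np.round(r[0],1),np.round(r[1],1),round(r[2],2))
    if nm=='home':
      for c in HUE:
        e=handle(im,K,T,c)
        if e is None: print(c,None);continue
        dd=e[1]-e[0];print(c,e[:,:2].round(4).tolist(),'len',np.linalg.norm(dd).round(4),'yaw',np.degrees(np.arctan2(dd[1],dd[0])).round(2))
a=[cv2.imread(f'pics/w_{n}.png') for n in('home','pale')]
cv2.imwrite('pics/w2.png',cv2.resize(np.hstack(a),(800,300)))
E
```

```text
home 2.1917 [ 44.    5.3  -6.3  -0.  -78.4  51.4] 0.9997078078966598
0.003 27459 [509.5 203.4] [886.8 680.9] 75.07
0.05 16181 [537.2  91.8] [212.8 536.2] 5.81
blue None
red [[0.4352, 0.2443], [0.5347, 0.2548]] len 0.1001 yaw 5.99
yellow [[0.4439, 0.1677], [0.5424, 0.1778]] len 0.099 yaw 5.87
green None
pale 3.9 [ -5.    6.2  -5.3  -0.  -78.5 100.5] 1.001472835628625
0.003 36872 [ 520.1 -254.8] [894.1 716.3] 69.31
0.05 8316 [ 548.1 -244. ] [209.2 812.7] 2.32
```

View pics/w2.png

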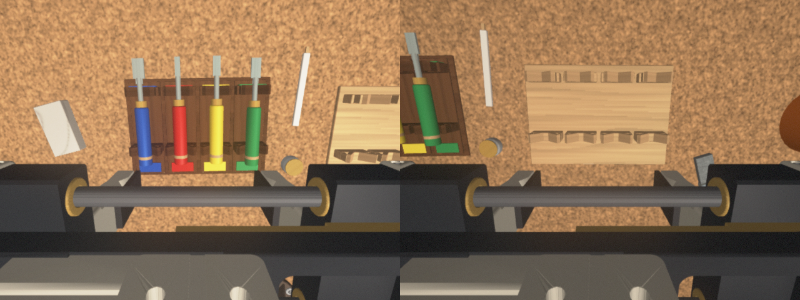

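The left half of the picture shows the home rack (boards at cols 125–270, rows 58–172). Blue and green blend with their tabs, so I'll separate them by depth height. The right half shows the whole pale rack at cols 525–672, rows 65–163.

Run:
```python
from h import *
def bars(P,u0,u1,v0,v1):
    q=P[v0:v1,u0:u1].reshape(-1,3); q=q[(q[:,2]>.05)&(q[:,2]<.072)]
    r=cv2.minAreaRect((q[:,:2]*1000).astype(np.float32)); print('bars',len(q),np.round(r[0],1),np.round(r[1],1),round(r[2],2))
W={n:np.load(f'pics/w_{n}.npz') for n in('home','pale')}
bars(cloud(W['pale']['d'],W['pale']['K'],W['pale']['T']),190,445,95,270)
im,d,K,T=[W['home'][k] for k in('im','d','K','T')]
S=[('wrist',im,d,K,T),('top',*cam('top'))]
for n,im,d,K,T in S:
  P=cloud(d,K,T);roi=((P[...,2]>.03)&(P[...,2]<.09)&(P[...,0]<.6)&(P[...,1]>.02)).astype(np.uint8)
  for c in HUE:
    e=handle(im,K,T,c,roi); print(n,c,None if e is None else (e[:,:2].round(4).tolist(),np.linalg.norm(e[1]-e[0]).round(4)))
  q=P[(roi>0)&(P[...,2]>.045)]
  if n=='top': r=cv2.minAreaRect((q[:,:2]*1000).astype(np.float32)); print(r)
```

```text
bars 3487 [ 534.7 -237.1] [138.5 287.6] 5.09
wrist blue None
wrist red ([[0.4352, 0.2443], [0.5347, 0.2548]], np.float64(0.1001))
wrist yellow ([[0.4439, 0.1677], [0.5424, 0.1778]], np.float64(0.099))
wrist green None
top blue ([[0.4294, 0.3186], [0.5268, 0.3295]], np.float64(0.098))
top red ([[0.4395, 0.2457], [0.5365, 0.256]], np.float64(0.0975))
top yellow ([[0.4474, 0.1713], [0.5453, 0.1824]], np.float64(0.0986))
top green ([[0.4513, 0.0978], [0.5486, 0.1078]], np.float64(0.0978))
((510.7286071777344, 214.3563232421875), (192.0507354736328, 287.4989929199219), 3.5382559299468994)
```

```bash
cat >> h.py <<'E'
HOME=np.array([.506,.214]);HY=5.9
PALE=np.array([.5302,-.2365]);PY=5.08
W=.57; ZG=.030; ZT=.17
def slot(o,yaw,y,x=0):
    c,s=np.cos(np.radians(yaw)),np.sin(np.radians(yaw)); return o+x*np.array([c,s])+y*np.array([-s,c])
def P3(a,z): return np.array([a[0],a[1],z])
def go(a,z,yaw=None,speed=.3): robot.servo_line(P3(a,z),None if yaw is None else Rz(yaw),speed)
def pick(y):
    a=slot(HOME,HY,y); go(a,ZT,HY,.4); robot.move_gripper(W); go(a,ZG,speed=.2)
    robot.move_gripper(0.); w=robot.read_grip_width()*88; f=robot.read_force()
    go(a,ZT,speed=.15); print('pick w mm',round(w,1),round(robot.read_grip_width()*88,1),np.round(f,1),np.round(robot.read_force(),1),robot.read_t())
def place(y,dx=0.,dy=0.):
    a=slot(PALE,PY,y+dy,dx); go(a,ZT,PY,.3); go(a,.055,speed=.2); go(a,ZG+.001,speed=.06); robot.dwell(.1)
    print('place f',np.round(robot.read_force(),1)); robot.move_gripper(W); go(a,ZT,speed=.2); print('t',robot.read_t())
E
python3 - <<'E'
from h import *
pick(.111)
im,_,_,_=cam('side'); cv2.imwrite('pics/s1.png',im[60:360,150:550,::-1])
E
```

```text
pick w mm 18.3 0.4 [-4.4  5.5  5.3] [ 0.2  0.4 -0.5] 8.9333
```

View pics/s1.png

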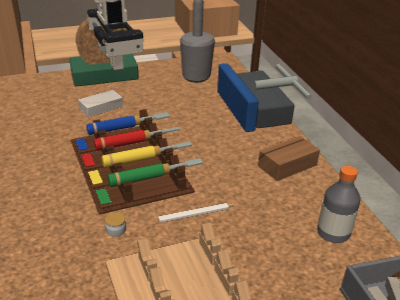

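The blue gouge slipped out of the grip: the width was 18 mm, not 28. It still appears to lie in its cradle at about (110,125) in the crop. I'll look from near.

Run:
```python
from h import *
print(robot.read_position(),robot.read_tcp_rot().round(3).tolist(),robot.read_force(),slot(HOME,HY,.111))
im,d,K,T=cam('wrist'); cv2.imwrite('pics/w3.png',im[:,:,::-1])
im,d,K,T=cam('top'); P=cloud(d,K,T);roi=((P[...,2]>.03)&(P[...,2]<.09)&(P[...,0]<.6)&(P[...,1]>.02)).astype(np.uint8)
for c in HUE:
    e=handle(im,K,T,c,roi); print(c,None if e is None else (e[:,:2].round(4).tolist(),np.linalg.norm(e[1]-e[0]).round(4)))
```

```text
[0.49401965 0.32376931 0.1686814 ] [[0.995, 0.103, -0.002], [0.103, -0.995, -0.002], [-0.002, 0.001, -1.0]] [-0.07379787  0.20024669 -0.82005591] [0.49459003 0.32441201]
blue None
red ([[0.4394, 0.2458], [0.5366, 0.2559]], np.float64(0.0977))
yellow ([[0.4477, 0.1718], [0.5451, 0.1812]], np.float64(0.0978))
green ([[0.4513, 0.0974], [0.5483, 0.1078]], np.float64(0.0975))
```

View pics/w3.png

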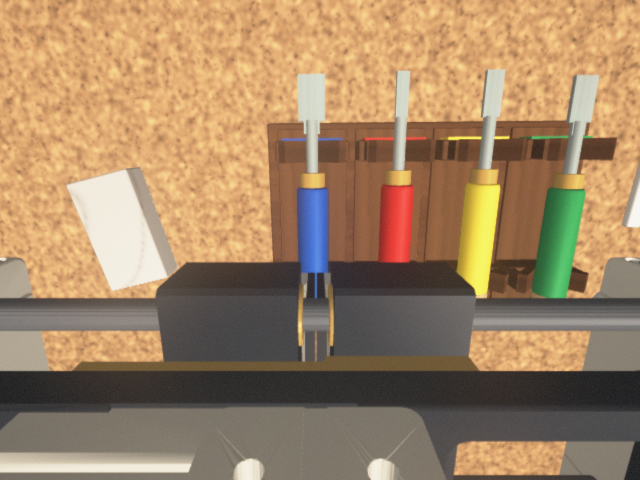

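Run:
```python
from h import *
im,d,K,T=cam('wrist');P=cloud(d,K,T)
for c in HUE:
    m=cmask(im,c)>0; z=P[...,2][m]; z=z[z>.03]; print(c,len(z),np.percentile(z,[50,95]).round(4))
    m=cv2.morphologyEx((m&(P[...,2]>.03)).astype(np.uint8),2,np.ones((5,5))); v,u=np.nonzero(m)
    if len(u): Q=P[v,u]; print('   x',np.percentile(Q[:,0],[1,99]).round(3),'y',np.median(Q[:,1]).round(4))
a=slot(HOME,HY,.111); robot.move_gripper(W); go(a,.05,speed=.2)
print(robot.read_position(),robot.read_force().round(1)); go(a,.024,speed=.1)
print(robot.read_position(),robot.read_force().round(1),robot.read_grip_width())
im=cam('wrist')[0]; cv2.imwrite('pics/w4.png',im[:,:,::-1])
im=cam('side')[0]; cv2.imwrite('pics/s4.png',cv2.resize(im[60:260,150:400,::-1],None,fx=3,fy=3))
```

```text
blue 1854 [0.0623 0.064 ]
   x [0.454 0.524] y 0.3218
red 2525 [0.0612 0.064 ]
   x [0.47  0.535] y 0.2546
yellow 2204 [0.0621 0.064 ]
   x [0.451 0.543] y 0.1796
green 143 [0.0623 0.0639]
[0.49517589 0.32488955 0.0507931 ] [ 0.3 -0.4  0.2]
[0.49483821 0.32459468 0.02456268] [-0.1  0.4  0.3] 0.5726798043684997
```

View pics/s4.png

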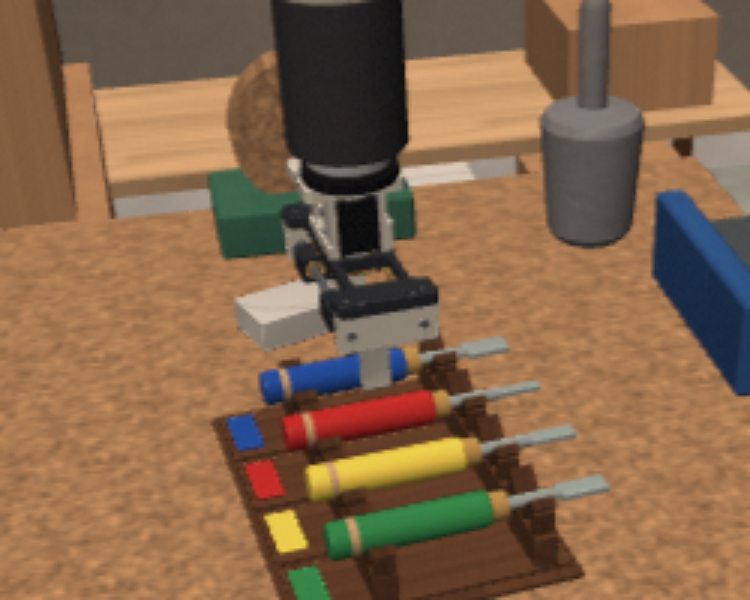

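The finger straddles the blue handle at about (375,370), ahead of mid-handle, with its tip just below the handle. The measured heights (top at 63–64 mm) fit. I'll close and read the width.

Run:
```python
from h import *
for g in (.40,.33,.0):
    robot.move_gripper(g); print(g,robot.read_grip_width()*88,robot.read_position().round(4),robot.read_force().round(1),robot.read_t())
robot.dwell(.3);print(robot.read_grip_width()*88,robot.read_position().round(4),robot.read_force().round(1))
im=cam('side')[0]; cv2.imwrite('pics/s5.png',cv2.resize(im[130:230,200:360,::-1],None,fx=4,fy=4,interpolation=cv2.INTER_CUBIC))
```

```text
0.4 35.214148731080535 [0.4946 0.3244 0.024 ] [ 0.3 -0.5  0.1] 11.9
0.33 28.961805297078854 [0.4947 0.3253 0.0242] [-3.1  3.8  1.8] 12.3
0.0 26.147467125899123 [0.4947 0.326  0.0245] [-4.6  7.   2.2] 12.55
25.82925996826908 [0.4947 0.326  0.0245] [-4.   6.1  1.6]
```

View pics/s5.png

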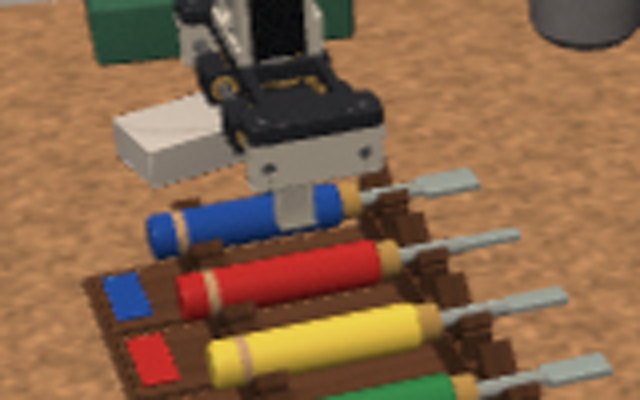

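Now it holds 26 mm, so the pads bite above the axis. The real fingertips sit about 10 mm higher than I assumed (18 mm width at z 0.030, 26 mm at 0.024). The side force also says the handle lies about 2 mm further left. I'll go lower and shift, then regrip.

```bash
sed -i 's/^HOME=.*;/HOME=np.array([.506,.216]);/; s/ZG=.030/ZG=.016/' h.py
python3 - <<'E'
from h import *
robot.move_gripper(W); a=slot(HOME,HY,.111); go(a,ZG,speed=.1); print(robot.read_position().round(4),robot.read_force().round(1))
robot.move_gripper(0.); print(robot.read_grip_width()*88,robot.read_position().round(4),robot.read_force().round(1))
go(a,.04,speed=.08); print(robot.read_grip_width()*88,robot.read_force().round(1),robot.read_t())
im=cam('side')[0]; cv2.imwrite('pics/s6.png',cv2.resize(im[130:230,200:360,::-1],None,fx=4,fy=4,interpolation=cv2.INTER_CUBIC))
E
```

```text
[0.4942 0.3261 0.0153] [-0.3 -0.3  0. ]
27.816490838490587 [0.4946 0.3264 0.0161] [ 1.  -0.4  1.3]
27.478563061494096 [-0.   0.2 -1.2] 14.7583
```

View pics/s6.png

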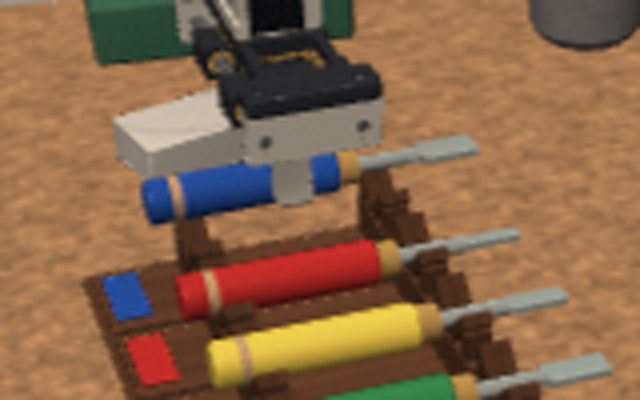

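Good grip (27.8 mm, about 1.2 N weight), and the gouge hangs level above its notches, gripped at about x 0. Now I'll place it.

Run:
```python
from h import *
a=slot(HOME,HY,.111); go(a,ZT,speed=.25); print(robot.read_grip_width()*88)
b=slot(PALE,PY,-.111); go(b,ZT,PY,.3); print(robot.read_grip_width()*88,robot.read_t())
go(b,.045,speed=.2); print(robot.read_force().round(1),robot.read_position().round(4))
im=cam('side')[0]; cv2.imwrite('pics/s7.png',cv2.resize(im[240:,230:550,::-1],None,fx=2.4,fy=2.4))
```

```text
27.354650409546505
27.499176395629107 17.875
[-0.1  0.3 -0.8] [ 0.541  -0.3473  0.0461]
```

View pics/s7.png

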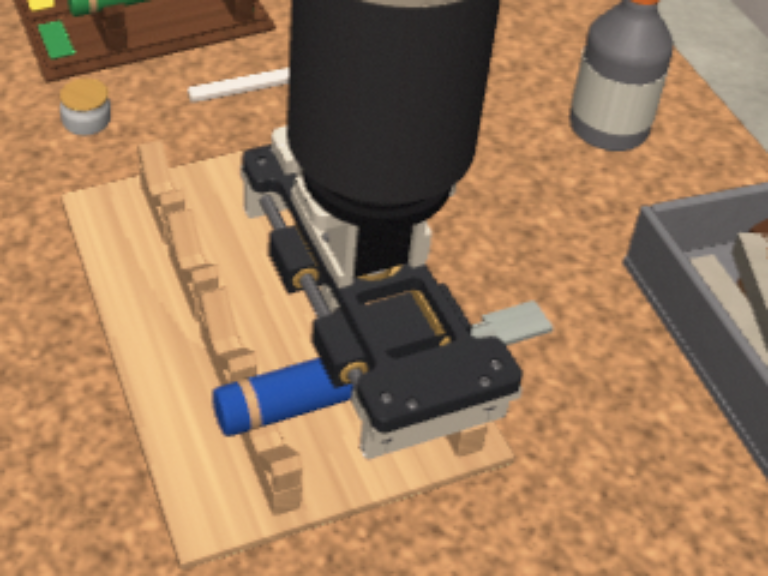

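Blue hangs over the rightmost notch pair, level, blade away. Lowering and releasing.

Run:
```python
from h import *
b=slot(PALE,PY,-.111); go(b,ZG+.002,speed=.06); robot.dwell(.1); print(robot.read_force().round(1),robot.read_position().round(4))
robot.move_gripper(W); go(b,ZT,speed=.2); go(slot(HOME,HY,.037),ZT,HY,.4); print(robot.read_t())
im,d,K,T=cam('top'); P=cloud(d,K,T); roi=((P[...,2]>.03)&(P[...,2]<.09)&(P[...,0]<.68)&(P[...,1]<-.02)).astype(np.uint8)
e=handle(im,K,T,'blue',roi); print(e, 'expect centre', slot(PALE,PY,-.111,-.017))
cv2.imwrite('pics/t8.png',cv2.resize(im[180:340,330:530,::-1],None,fx=2.5,fy=2.5))
m=cmask(im,'blue')*roi; print(np.percentile(P[...,2][m>0],[5,50,95]))
im=cam('side')[0]; cv2.imwrite('pics/s8.png',im[270:470,240:480,::-1])
a=cv2.imread('pics/t8.png');b=cv2.resize(cv2.imread('pics/s8.png'),None,fx=2,fy=2);b=b[:400,180:480];cv2.imwrite('pics/c8.png',np.hstack([a,b]))
```

```text
[ 0.2  0.7 -0.9] [ 0.5401 -0.3471  0.0181]
22.5917
[[ 0.47405281 -0.35322283  0.049     ]
 [ 0.57158282 -0.34424899  0.049     ]] expect centre [ 0.52309545 -0.34856929]
[0.05423549 0.06030494 0.06436326]
```

View pics/c8.png

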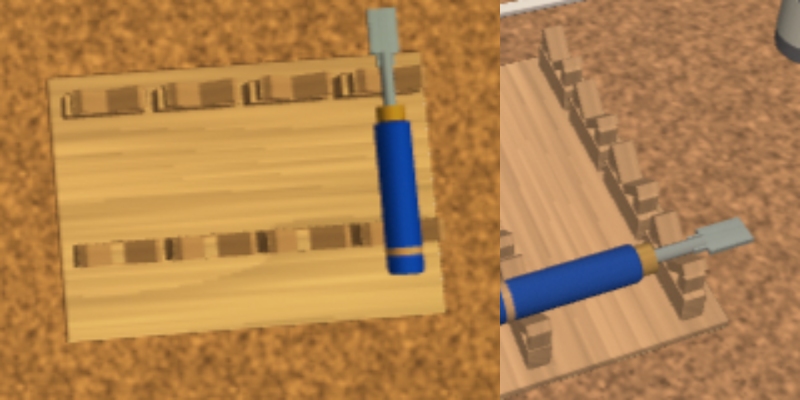

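Blue lies seated in the rightmost cradle: its centre is within 1 mm of expected, the yaw is 5.2°, and the handle top is at 64 mm. I'll repeat for the other three, with a grip guard.

Run:
```python
from h import *
import sys
for c,y in (('red',.037),('yellow',-.037),('green',-.111)):
    a=slot(HOME,HY,y);b=slot(PALE,PY,-y)
    go(a,ZT,HY,.4); go(a,ZG,speed=.15); robot.move_gripper(0.); w=robot.read_grip_width()*88; f=robot.read_force().round(1)
    if not 26.5<w<29.5: print('ABORT',c,w,f,robot.read_position()); robot.move_gripper(W); go(a,ZT,speed=.2); sys.exit()
    go(a,ZT,speed=.15); w2=robot.read_grip_width()*88; print(c,round(w,1),round(w2,1),f,robot.read_force().round(1))
    if w2<26: sys.exit('lost')
    go(b,ZT,PY,.3); go(b,.045,speed=.2); go(b,ZG+.002,speed=.06); robot.dwell(.1); print(robot.read_force().round(1),robot.read_position().round(4))
    robot.move_gripper(W); go(b,ZT,speed=.2); print('t',robot.read_t())
go(slot(HOME,HY,0),.2,HY,.4)
im,d,K,T=cam('top'); P=cloud(d,K,T); roi=((P[...,2]>.03)&(P[...,2]<.09)&(P[...,0]<.68)&(P[...,1]<-.02)).astype(np.uint8)
for c,y in zip(('blue','red','yellow','green'),(-.111,-.037,.037,.111)):
    e=handle(im,K,T,c,roi); m=cmask(im,c)*roi
    if e is None: print(c,None); continue
    ex=slot(PALE,PY,y,-.017); print(c,'err mm',((e.mean(0)[:2]-ex)*1000).round(1),'yaw',np.degrees(np.arctan2(*(e[1]-e[0])[1::-1])).round(1),'ztop',np.percentile(P[...,2][m>0],95).round(4))
a=cv2.resize(im[180:340,330:530,::-1],None,fx=2,fy=2)
im=cam('side')[0]; b=cv2.resize(im[270:470,240:480,::-1],(384,320)); cv2.imwrite('pics/c9.png',np.hstack([a,b])); print(robot.read_t())
```

```text
red 27.2 27.2 [-1.1 -2.3  3.7] [-0.2 -0.4 -1.5]
[-0.8  0.3 -2.3] [ 0.5336 -0.2734  0.0181]
t 30.725
yellow 27.3 27.3 [-0.1 -1.3  4.2] [-0.2 -0.6 -2. ]
[-0.2 -0.4 -0.2] [ 0.527  -0.1997  0.018 ]
t 39.3
green 27.5 27.6 [-0.2 -0.9  4.5] [-0.5 -0.5 -1. ]
[-0.5 -0.1 -1.3] [ 0.5204 -0.126   0.0179]
t 47.0167
blue err mm [-0.3 -0.2] yaw 5.0 ztop 0.065
red err mm [ 2.2 -0.1] yaw 5.0 ztop 0.0647
yellow err mm [ 2.7 -2.8] yaw 4.8 ztop 0.0647
green err mm [-0.9  0. ] yaw 5.1 ztop 0.0645
48.125
```

View pics/c9.png

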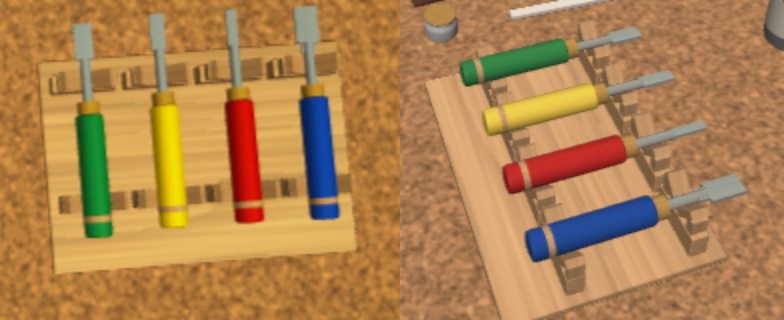

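All four are seated in the order green, yellow, red, blue. Yellow reads 2.8 mm off sideways, so I'll check it from near with the wrist camera.

Run:
```python
from h import *
robot.move_gripper(1.0); go(slot(PALE,PY,0,-.06),.24,PY,.4); robot.dwell(.2)
im,d,K,T=cam('wrist'); P=cloud(d,K,T); cv2.imwrite('pics/w10.png',im[:,:,::-1])
c0,s0=np.cos(np.radians(PY)),np.sin(np.radians(PY))
for c,y in zip(('blue','red','yellow','green'),(-.111,-.037,.037,.111)):
    m=(cmask(im,c)>0)&(P[...,2]>.03)&(P[...,1]<-.02); q=P[m]; D=q[:,:2]-PALE; X=D@[c0,s0]; Y=D@[-s0,c0]
    out=[]
    for lo in (-.06,-.04,-.02,0,.015):
        k=(X>lo)&(X<lo+.015)
        if k.sum()>50: out.append((lo,round(1000*(np.percentile(Y[k],2)+np.percentile(Y[k],98))/2-1000*y,1),round(1000*np.percentile(q[k,2],90),1)))
    print(c,out,'xmax',(X.max()*1000).round(1))
```

```text
blue [(-0.06, np.float64(-3.4), np.float64(63.9)), (-0.04, np.float64(-3.2), np.float64(63.8)), (-0.02, np.float64(-2.8), np.float64(64.0)), (0, np.float64(-2.3), np.float64(63.7)), (0.015, np.float64(-1.8), np.float64(63.8))] xmax 30.1
red [(-0.06, np.float64(-2.1), np.float64(63.7)), (-0.04, np.float64(-1.6), np.float64(63.9)), (-0.02, np.float64(-2.0), np.float64(63.6)), (0, np.float64(-1.9), np.float64(63.8)), (0.015, np.float64(-1.5), np.float64(63.5))] xmax 32.8
yellow [(-0.06, np.float64(-3.1), np.float64(64.0)), (-0.04, np.float64(-3.5), np.float64(64.1)), (-0.02, np.float64(-3.5), np.float64(63.8)), (0, np.float64(-3.4), np.float64(64.0)), (0.015, np.float64(-3.8), np.float64(63.7))] xmax 33.4Traceback (most recent call last):
  File "<stdin>", line 11, in <module>
    return umr_maximum(a, axis, None, out, keepdims, initial, where)
ValueError: zero-size array to reduction operation maximum which has no identity
```

View pics/w10.png

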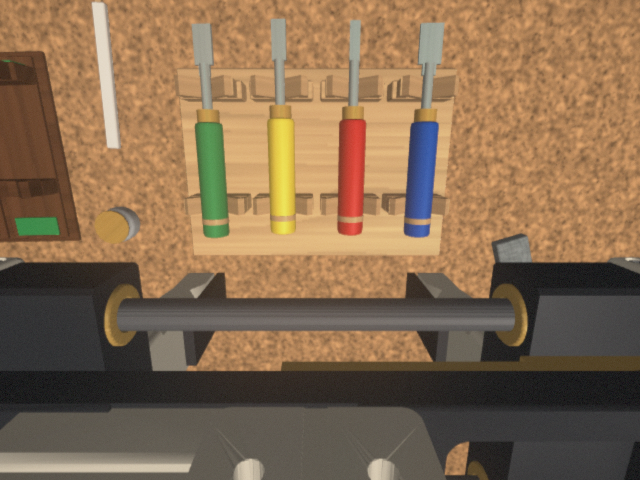

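From near, all four lie straight in their notches (green 212, yellow 282, red 351, blue 421 in columns). The three that I could measure have equal handle tops at about 63.8 mm, so nothing is riding up on a flank, yellow included. Handing in.

```bash
python3 -c "
from rig import robot
print(robot.read_force().round(1),robot.read_t()); robot.job_done()"
```

```text
[-0.3  0.7 -1. ] 50.5
the job is handed in; nothing more can be done
```

All four gouges are in the pale rack in reverse order. From left to right they now lie green, yellow, red, blue, with blades pointing away from the robot. I handed the job in at 50.5 s with the gripper clear of everything.

**Mishap:** my first two closes on the blue gouge were too high on the handle. The first one slipped off, but blue stayed in its cradle. I then gripped 14 mm lower than my first try and about 2 mm further left. After that every grip held at 27–28 mm.

**Top camera:** each gouge is within about 4 mm of its cradle centre, with yaw of 4.8–5.1° against the rack's 5.1°. Yellow was the furthest off, at 2.7 mm along x and 2.8 mm sideways.

**Wrist camera:** handle tops for blue, red and yellow were 63.5–64.1 mm against 63 mm for a seated tool, so all three are fully down. It also showed sideways offsets of 1.5–3.8 mm, largest for yellow, which I put down to calibration.

**Check that failed:** the wrist colour mask found no green, so green's height comes only from the top camera (64.5 mm, the same as the others) and from the pictures.

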